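# Tighten the lever bolt of the loaded clamp

## Robot

A 6-joint arm with a two-finger parallel gripper is mounted at the origin on the work surface. World frame = base frame: x ahead of the robot, y to its left, z up, the work surface at z = 0. Lengths are in m, angles in rad, forces in N, time in s.
With the tool pointing down it reaches from about 0.275 to 0.775 m from the base axis. Payload 14.6 kg.
Tool frame: the origin (TCP) lies on the centre line of the jaws, within the pads' length; the fingertips stand 14 mm ahead of it and the grasp point (between the pads) lies 5 mm behind it; z points along the fingers, x is the direction in which the jaws open and shut, and the axes are right-handed (so a half turn about z gives the same grasp; the last joint's range is limited). The gripper opens to 85 mm and grips with 20 to 120 N. Pads are 22 mm wide; open, the fingers measure 114 mm over their backs; the gripper's body (76 mm by 85 mm) begins 54 mm behind the grasp point. The pads swing forward as they close: fully open they stand 13 mm farther back than shut.
Start: joints at [1.115, 0.263, -0.048, 1.259, 0, 1.415], TCP at [0.156, 0.501, 0.245] pointing down, gripper open.
Joint ranges: [-2.65, 2.65], [-0.89, 1.7], [-1.18, 1.37], [-2.13, 2.11], [-1.35, 1.29], [-3.14, 3.14]. Speed limits (rad/s): [1.89, 1.89, 2.57, 2.79, 3.14, 3.14].

## Interface

Orientations are given as a rotation vector (axis times angle).
In Python, from plant import ctrl, jaws, kinematics, imaging, ticket, monitor gives the robot as it stands. Calls block until the motion is done:
- ctrl.reach(position, orientation): joint-space move of the TCP to a pose.
- ctrl.movel(position, vel=0.15, attitude=None, threshold=None): straight line of the TCP; attitude=None keeps the orientation; vel is the mean speed in m/s. With threshold (N) it stops when the force on the tool has changed by that much, and returns True; else False.
- ctrl.set_joints(angles): joint-space move.
- jaws.set_gripper(opening): finger opening in m; the grip force is fixed at half the most; returns when the fingers have stopped.
- ctrl.wait(seconds).
- kinematics.solve_ik(position, orientation): joint angles nearest the present ones, or None.
- imaging.read_camera(name): name is "side" or "top"; returns a dict with "color" (420x560x3 uint8, red, green, blue), "range_z" (420x560 float32, m along the optical axis (not along the pixel's ray), 0 where there is no reading), "fx", "fy", "cx", "cy" (pixels), "dist_coeffs" ([k1, k2, p1, p2, k3] as OpenCV has them; the pictures are not rectified), "R" (3x3) and "t" (3): a world point X has camera coordinates R X + t. Camera axes: x right, y down, z forward; pixel columns grow to the right and rows downward; lengths in m; the calibration is good to about 2 mm. A picture is of the moment at which its call begins.
A pose or a line that the arm cannot do raises ctrl.MotionError and nothing moves.
- ticket.finish_job(): hands the job in, once; it reports no verdict.
Trained networks look in a picture, given as the dict that the camera call returned (one of the last four; its "shot" number tells which), for a name from the list of things; names that differ only in an ending like _2 or _b are one class to them, and where a whole thing is asked for, a point or a joint stands for the part that bears it (a point fixed in the world has none). Each returns a list of dicts, best first, with "confidence" (0 to 1); they miss things now and then, are a little off and sometimes report something else, mostly with a low value. They report only what shows in the picture. A call takes as long as a camera call. They do not tell look-alikes from the thing itself.
- imaging.look_for(thing, picture): "point" ([x, y, z] in m, in world coordinates, good to about 4 mm: the middle of the surface that is visible of it).
- imaging.place_of(thing, picture): "point" ([x, y, z] in m, in world coordinates, good to about 4 mm: a listed point, or the origin of a listed thing).
Readings, each from a call of its own:
- monitor.current_clock(): time.
- monitor.current_q(): joint angles.
- monitor.current_joint_vel(): joint speeds.
- monitor.current_tau(): joint torques, N m.
- monitor.current_tcp_pos(): TCP position.
- monitor.current_tcp_rot(): TCP orientation.
- monitor.current_contact_force(): force on the tool from outside, world axes, zero at the start.
- monitor.current_wrist_torque(): the same for the moment, N m.
- monitor.current_opening(): finger opening in m.
Only numpy, scipy, OpenCV 4.12 (cv2) and the standard library are available. Lean on these libraries where they do the work, as an engineer would, in place of code of your own. Each camera call takes 0.05 s, during which the arm holds its last target.

## Task

One of the two strap clamps on the bench already holds an aluminium flange under its strap, but its lever bolt is still loose. Screw that bolt in clockwise by its upright lever until it is snug, then fold the lever down fully closed. Leave the lever of the other, empty clamp alone.

Things in the scene. Friction and masses are not known exactly. Their poses are not given: they have to be found in the camera images.
- clamp_pivot (a point): Fixed point of the clamp that holds the round flange (68 mm wide, 44 high): on its bolt's vertical axis, 74 mm above the bench, level with the lever's hinge pin when snug. x axis: along the strap to the flange; z up. The closed lever points to -x. Grey base 190 x 110 mm, 12 thick, from -75 to 115 in x. Strap 36 wide, its top 46 mm above the bench, ends 39 mm to -x.
- clamp_bolt (a joint): That clamp's bolt, rad still to screw in: 0 snug (hard stop), positive = unscrewed (anticlockwise from above), starts 0.7 to 1.25. Turns with its lever, sinks 1.9 mm per rad, needs 0.15 N m, stays where left. Snug, the hinge pin is square to the strap, so the lever folds down along the strap, away from the flange.
- clamp_lever (a joint): Lever of that bolt, rad: 0 closed, level (stop), 1.57 upright; starts 1.35 to 1.57. Flat steel bar 12 mm thick along its hinge pin, 18 wide, 87 long from the pin; free to grasp beyond 25 mm. At angle a, with the bolt at b, it points along (-cos a, 0, sin a) of clamp_pivot's frame turned by b about z; the pin is on the bolt axis. Needs 0.12 N m, stays where left.
- empty_lever_end (a point): Point near the tip of the other clamp's lever, 78 mm from its hinge pin. Same base, strap, bolt and lever, but no flange under the strap; this lever stands nearly upright too, about 150 mm above the bench. To be left alone.
Not all that is in view belongs to the job. What is shaped like the part that bears clamp_pivot but pink or purple is not meant.

How it is judged:
By the outcome, as a careful person would: the job done as asked, in the order asked, and still so for the second after the job is handed in, with the robot touching nothing.
It also fails if it takes over 43 s, if anything falls off the work surface, if the arm or the gripper's body presses on something with over 40 N, if the wrist force passes 120 N, or if a joint passes its speed limit or range.

## Working session

There is one attempt and no reset: what is moved stays moved. The work goes in short steps, each a Python script; the robot and the scene stay as the last script left them, time stands still between calls to the robot, and variables do not carry over. Pictures are saved under pics/ and viewed, and the job is handed in when it is done.

```bash
ls; mkdir -p pics
python3 - <<'E'
from plant import ctrl, jaws, kinematics, imaging, ticket, monitor
import cv2,numpy as np,pickle
print(monitor.current_clock())
for n in ("top","side"):
    p=imaging.read_camera(n)
    pickle.dump(p,open(f'{n}0.pkl','wb'))
    cv2.imwrite(f'pics/{n}0.png',p['color'][:,:,::-1])
    print(n,p['fx'],p['fy'],p['cx'],p['cy'],p['dist_coeffs'],p['R'],p['t'],-np.array(p['R']).T@p['t'])
    for th in ("clamp_pivot","empty_lever_end"):
        print(th,[(np.round(d['point'],4),d['confidence']) for d in imaging.place_of(th,p)])
    for th in ("clamp_lever","clamp_bolt"):
        print(th,[(np.round(d['point'],4),d['confidence']) for d in imaging.look_for(th,p)])
print(monitor.current_clock())
E
```

```text
pics
0.0
top 393.1373445880259 393.1373445880259 275.54022480547906 213.54567872742152 [-0.02390953  0.          0.          0.          0.        ] [[-0.01319091 -0.99985611  0.01066621]
 [-0.99181126  0.01172813 -0.12717262]
 [ 0.12702922 -0.01225639 -0.99182325]] [-0.0766931   0.47790363  0.95137592] [ 0.352126   -0.07062654  1.00519104]
clamp_pivot [(array([ 0.4971, -0.4033,  0.0756]), 0.81), (array([ 0.5506, -0.1931,  0.0728]), 0.71), (array([ 0.3364, -0.0483,  0.0758]), 0.57)]
empty_lever_end [(array([0.5572, 0.1767, 0.1536]), 0.51)]
clamp_lever [(array([ 0.3041, -0.0527,  0.0852]), 0.79), (array([ 0.4496, -0.4164,  0.0837]), 0.52)]
clamp_bolt [(array([ 0.5455, -0.19  ,  0.0898]), 0.73), (array([ 0.473 , -0.4111,  0.083 ]), 0.69), (array([ 0.3237, -0.0544,  0.0886]), 0.57)]
side 380.39494550087187 380.39494550087187 275.0319292514503 214.69986271064533 [0.02250658 0.         0.         0.         0.        ] [[-0.99703248 -0.07653651  0.00826962]
 [-0.04307464  0.46562101 -0.88393532]
 [ 0.06380282 -0.88166844 -0.46753606]] [0.47336908 0.13884864 0.6810973 ] [0.43448928 0.57208117 0.43725618]
clamp_pivot [(array([ 0.3464, -0.0501,  0.0742]), 0.9), (array([ 0.55  , -0.1903,  0.0757]), 0.8), (array([ 0.4911, -0.4024,  0.0713]), 0.76)]
empty_lever_end [(array([0.5564, 0.1763, 0.1528]), 0.86)]
clamp_lever [(array([ 0.2987, -0.041 ,  0.0811]), 0.74), (array([ 0.4471, -0.413 ,  0.0767]), 0.7), (array([ 0.5446, -0.1866,  0.1217]), 0.68)]
clamp_bolt [(array([ 0.3208, -0.0453,  0.0753]), 0.62), (array([ 0.4708, -0.4074,  0.07  ]), 0.53)]
0.5
```

View pics/top0.png

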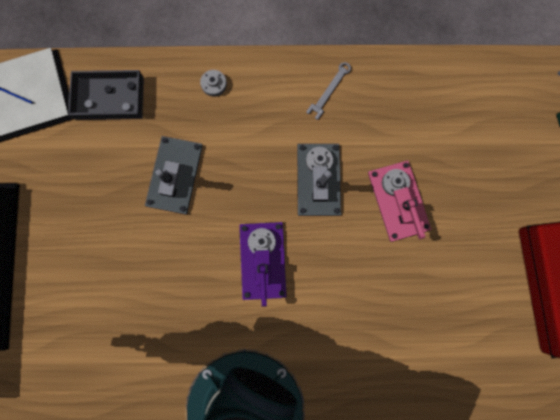

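View pics/side0.png

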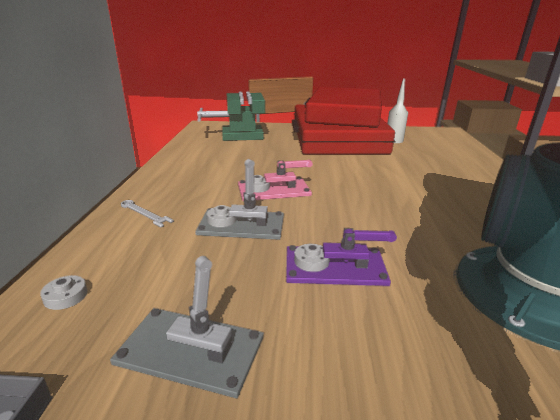

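The target is the grey clamp with the round flange, at about (320,180) in the top view and (240,205) in the side view. The empty grey clamp is at about (175,175) in the top view. The purple and pink clamps are decoys. Next I measure the base yaw and the lever direction from depth.

```bash
cat > h.py <<'E'
import numpy as np,cv2
def cloud(p):
    K=np.array([[p['fx'],0,p['cx']],[0,p['fy'],p['cy']],[0,0,1.]])
    h,w=p['range_z'].shape
    u,v=np.meshgrid(np.arange(w),np.arange(h))
    n=cv2.undistortPoints(np.stack([u,v],-1).reshape(-1,1,2).astype(float),K,np.array(p['dist_coeffs'],float)).reshape(h,w,2)
    z=p['range_z']; X=np.dstack([n*z[...,None],z])
    W=(X-np.array(p['t']))@np.array(p['R'])
    W[z<=0]=np.nan
    return W
def proj(p,P):
    K=np.array([[p['fx'],0,p['cx']],[0,p['fy'],p['cy']],[0,0,1.]])
    return cv2.projectPoints(np.asarray(P,float).reshape(-1,1,3),cv2.Rodrigues(np.array(p['R'],float))[0],np.array(p['t'],float),K,np.array(p['dist_coeffs'],float))[0].reshape(-1,2)
E
python3 - <<'E'
import pickle,numpy as np,cv2
from h import *
piv=np.array([0.550,-0.1915])
for n in("top","side"):
    p=pickle.load(open(n+'0.pkl','rb')); W=cloud(p)
    c=p['color'].astype(int)
    near=np.linalg.norm(W[...,:2]-piv,axis=-1)<0.16
    sat=c.max(-1)-c.min(-1)
    m=near&(W[...,2]<0.03)&(W[...,2]>-0.01)&(sat<28)
    m=near&(W[...,2]>0.006)&(W[...,2]<0.09)&(sat<28)
    lab=cv2.connectedComponentsWithStats(m.astype(np.uint8))
    i=1+np.argmax(lab[2][1:,4]); mm=lab[1]==i
    b=mm&(W[...,2]<0.02)
    pts=W[b]; print(n,'z med',np.median(pts[:,2]),len(pts))
    r=cv2.minAreaRect((pts[:,:2]*1000).astype(np.float32)); print(r)
    f=mm&(W[...,2]>0.035)&(W[...,2]<0.05); print('strap/flange',np.round(np.mean(W[f],0),4))
    r=near&(np.linalg.norm(W[...,:2]-piv,axis=-1)<0.06)&(W[...,2]>0.085)&(W[...,2]<.2)
    L=W[r]
    print('lever n',len(L))
    for a in np.arange(0.085,0.18,0.01):
        s=L[(L[:,2]>=a)&(L[:,2]<a+.01)]
        if len(s):print(round(a,3),len(s),np.round(s.mean(0),4),np.round(np.ptp(s,0),4))
    x0,y0=(295,130) if n=='top' else (190,150)
    crop=p['color'][y0:y0+95,x0:x0+110,::-1]
    cv2.imwrite(f'pics/{n}crop.png',cv2.resize(crop,None,fx=6,fy=6,interpolation=cv2.INTER_CUBIC))
E
```

```text
top z med 0.011878190673059699 2034
((568.2205810546875, -195.207763671875), (110.57903289794922, 188.27392578125), 89.28280639648438)
strap/flange [ 0.5668 -0.1929  0.045 ]
lever n 105
0.085 10 [ 0.5444 -0.1919  0.0885] [0.0131 0.0225 0.0079]
0.095 7 [ 0.5438 -0.192   0.1002] [0.0136 0.0095 0.0084]
0.105 10 [ 0.5439 -0.1918  0.1109] [0.0102 0.011  0.0076]
0.115 7 [ 0.5444 -0.1919  0.1214] [0.011  0.0116 0.0052]
0.125 8 [ 0.5423 -0.1938  0.1304] [0.0088 0.0101 0.0092]
0.135 7 [ 0.5449 -0.1905  0.1401] [0.0099 0.0083 0.008 ]
0.145 12 [ 0.5427 -0.1941  0.1513] [0.0116 0.0173 0.0091]
0.155 44 [ 0.5467 -0.1961  0.1602] [0.0182 0.0173 0.0083]
side z med 0.011212985179933868 1360
((567.8086547851562, -191.54989624023438), (189.38400268554688, 111.09197998046875), 0.17142412066459656)
strap/flange [ 0.5643 -0.1858  0.043 ]
lever n 282
0.085 32 [ 0.5467 -0.1898  0.0897] [0.0156 0.0099 0.0089]
0.095 34 [ 0.5464 -0.1895  0.0998] [0.0151 0.0102 0.0098]
0.105 34 [ 0.5465 -0.1896  0.1099] [0.0155 0.0105 0.0094]
0.115 34 [ 0.5456 -0.1898  0.1199] [0.0153 0.0101 0.0093]
0.125 36 [ 0.546  -0.1903  0.1298] [0.0153 0.0125 0.0097]
0.135 38 [ 0.5447 -0.191   0.14  ] [0.017  0.0147 0.0093]
0.145 41 [ 0.5448 -0.1915  0.1502] [0.0194 0.0143 0.0097]
0.155 33 [ 0.5462 -0.1923  0.1585] [0.019  0.0111 0.0064]
```

```bash
sleep 0; ls pics
```

```text
side0.png
sidecrop.png
top0.png
topcrop.png
```

View crops.

View pics/topcrop.png

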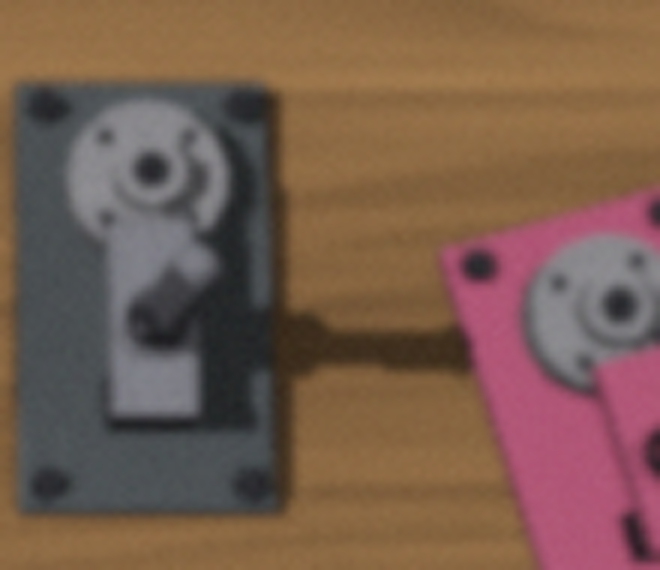

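View pics/sidecrop.png

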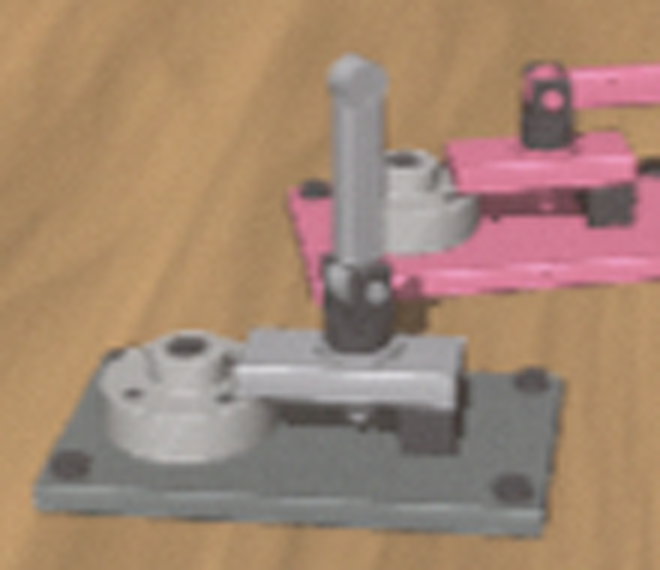

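```bash
cat > fit.py <<'E'
import pickle,numpy as np
from h import *
from scipy.optimize import least_squares
def run(files,piv=np.array([0.549,-0.192]),yaw=-0.005,z0=None):
    S=[]
    for f in files:
        p=pickle.load(open(f,'rb')); W=cloud(p)
        r=(np.linalg.norm(W[...,:2]-piv,axis=-1)<0.035)&(W[...,2]>0.1)&(W[...,2]<.175)
        S.append(W[r])
    def res(x,full=False):
        b,a,dx,dy=x[:4]; out=[]
        for i,P in enumerate(S):
            off=np.array([dx+x[4+2*i],dy+x[5+2*i],0])
            t=b+yaw
            d=np.array([-np.cos(t)*np.cos(a),-np.sin(t)*np.cos(a),np.sin(a)])
            n=np.array([-np.sin(t),np.cos(t),0]); w=np.cross(n,d)
            q=P-(np.array([*piv,0.074+0.0019*b])+off)
            l=np.stack([q@n,q@w,q@d],1)
            e=np.abs(l-[0,0,43.5e-3])-[6e-3,9e-3,43.5e-3]
            sd=np.linalg.norm(np.maximum(e,0),axis=1)+np.minimum(e.max(1),0)
            out.append(sd/np.sqrt(len(P)))
        pr=np.r_[x[2:4]/0.002,x[4:]/0.002]*0.0003
        return np.r_[np.concatenate(out),pr]
    for b0 in np.arange(-0.2,1.5,0.1):
        s=least_squares(res,np.r_[b0,1.5,0,0,np.zeros(2*len(S))],loss='soft_l1',f_scale=2e-4,x_scale=np.r_[.1,.1,np.full(2+2*len(S),.002)])
        print(round(b0,2),np.round(s.x[:2],3),np.round(s.x[2:]*1e3,1),s.cost*1e6)
if __name__=='__main__': run(['top0.pkl','side0.pkl'])
E
python3 fit.py
python3 - <<'E'
from plant import ctrl, jaws, kinematics, imaging, ticket, monitor
from scipy.spatial.transform import Rotation as R
import numpy as np
print(monitor.current_tcp_rot(),R.from_rotvec(monitor.current_tcp_rot()).as_matrix().round(3),monitor.current_clock())
for ang in (60,-120,0,180, 90):
    Rt=R.from_euler('z',np.radians(ang))*R.from_rotvec([0,0,0]) 
    x=np.array([-np.sin(np.radians(ang)),np.cos(np.radians(ang)),0]);z=np.array([0,0,-1.]);y=np.cross(z,x)
    M=np.stack([x,y,z],1)
    for zz in (.2,.13):print(ang,zz,kinematics.solve_ik([.549,-.192,zz],R.from_matrix(M).as_rotvec()))
E
```

```text
-0.2 [-0.637  1.574] [ 0.4 -3.7  0.2 -2.1  0.2 -0.1] 2.118333829978022
-0.1 [-0.066  1.542] [ 1.1 -2.5  0.6 -1.3  0.3 -0.2] 2.364289889424727
0.0 [0.654 1.512] [ 0.5 -1.3  1.6 -0.3 -0.6 -0.7] 1.0175302627100418
0.1 [0.654 1.512] [ 0.5 -1.3  1.6 -0.3 -0.6 -0.7] 1.0175302627100704
0.2 [0.654 1.512] [ 0.5 -1.3  1.6 -0.3 -0.6 -0.7] 1.017530262235085
0.3 [0.667 1.52 ] [ 0.2 -1.5  1.2 -0.4 -0.7 -0.7] 1.0117942420946486
0.4 [0.654 1.512] [ 0.5 -1.3  1.6 -0.3 -0.6 -0.7] 1.0175302625063551
0.5 [0.669 1.519] [ 0.3 -1.5  1.2 -0.4 -0.7 -0.7] 1.0119343415446052
0.6 [0.685 1.511] [ 0.3 -1.4  1.1 -0.5 -0.5 -0.5] 1.0184005119207604
0.7 [0.679 1.516] [ 0.3 -1.5  1.1 -0.5 -0.6 -0.6] 1.0154878288446656
0.8 [0.692 1.511] [ 0.3 -1.4  1.1 -0.5 -0.6 -0.6] 1.017795444711283
0.9 [0.702 1.511] [ 0.3 -1.3  1.1 -0.5 -0.6 -0.6] 1.0188424020178035
1.0 [0.702 1.511] [ 0.3 -1.3  1.1 -0.5 -0.6 -0.6] 1.0188424020262004
1.1 [0.702 1.511] [ 0.3 -1.3  1.1 -0.5 -0.6 -0.6] 1.018842402012401
1.2 [0.702 1.511] [ 0.3 -1.3  1.1 -0.5 -0.6 -0.6] 1.0188424020121687
1.3 [0.702 1.511] [ 0.3 -1.3  1.1 -0.5 -0.6 -0.6] 1.018842402015
[... 419 characters left out ...]
03  1.19197063e+00
 -4.44089210e-16  1.61789260e+00]
-120 0.13 [-4.76502500e-01  4.15288990e-01 -1.37223202e-01  1.01828413e+00
 -4.44089210e-16  1.61789260e+00]
0 0.2 [-0.4765025   0.37626329 -0.00256241  1.19197063  0.         -0.4765025 ]
0 0.13 [-0.4765025   0.41528899 -0.1372232   1.01828413  0.         -0.4765025 ]
180 0.2 [-4.76502500e-01  3.76263288e-01 -2.56241234e-03  1.19197063e+00
  4.44089210e-16  2.66509015e+00]
180 0.13 [-4.76502500e-01  4.15288990e-01 -1.37223202e-01  1.01828413e+00
  4.44089210e-16  2.66509015e+00]
90 0.2 [-0.4765025   0.37626329 -0.00256241  1.19197063  0.         -2.04729883]
90 0.13 [-0.4765025   0.41528899 -0.1372232   1.01828413  0.         -2.04729883]
```

Run:
```python
import pickle,numpy as np,cv2,itertools
from h import *
rows=[]
for n,(x0,y0),o in(("top",(305,150),(.0014,-.0018)),("side",(220,150),(-.0003,-.0018))):
    p=pickle.load(open(n+'0.pkl','rb'));row=[]
    for b in(0.5,.7,.9,1.1):
        a=1.51;t=b-.005;base=np.array([.549+o[0],-.192+o[1],.074+.0019*b])
        d=np.array([-np.cos(t)*np.cos(a),-np.sin(t)*np.cos(a),np.sin(a)]);nn=np.array([-np.sin(t),np.cos(t),0]);w=np.cross(nn,d)
        C={k:base+k[0]*.006*nn+k[1]*.009*w+(.087 if k[2] else .02)*d for k in itertools.product((-1,1),(-1,1),(0,1))}
        s=8;img=cv2.resize(p['color'][y0:y0+66,x0:x0+50,::-1],None,fx=s,fy=s,interpolation=cv2.INTER_CUBIC)[:, :200*2]
        img=img.copy()
        for k,l in itertools.combinations(C,2):
            if sum(i!=j for i,j in zip(k,l))==1:
                q=(proj(p,[C[k],C[l]])-[x0,y0]+.5)*s
                cv2.line(img,tuple(int(i) for i in q[0]),tuple(int(i) for i in q[1]),(0,255,0) if k[2]==l[2]==1 else (0,0,255),1)
        row.append(cv2.resize(img,(200,264)))
    rows.append(np.hstack(row))
cv2.imwrite('pics/ov.png',np.vstack(rows))
```

```text
(no output)
```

View pics/ov.png

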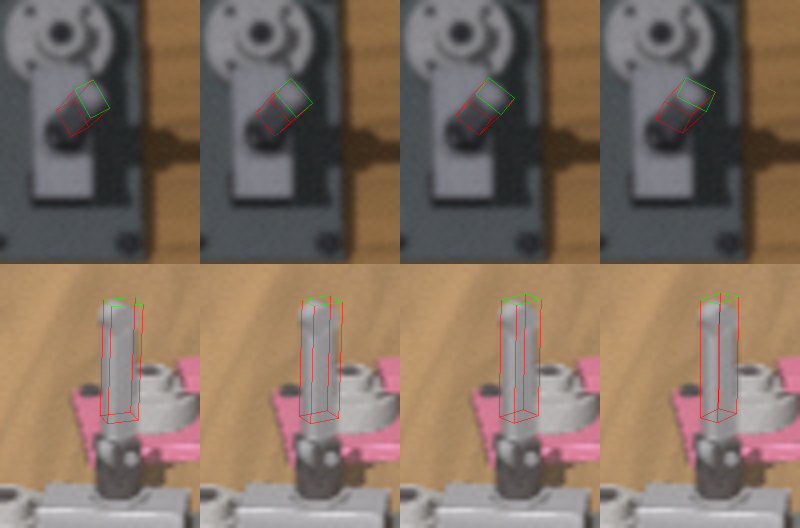

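Run:
```python
import pickle,numpy as np,cv2
p=pickle.load(open('side0.pkl','rb'));c=p['color'][155:200,230:270,::-1]
t=pickle.load(open('top0.pkl','rb'));d=t['color'][160:200,305:345,::-1]
f=lambda i,s:cv2.resize(cv2.convertScaleAbs(i,alpha=1.5,beta=-20),(400,450),interpolation=cv2.INTER_LANCZOS4)
cv2.imwrite('pics/z.png',np.hstack([f(c,0),f(d,0)]))
print(p['color'][160:196:4,238:262].mean(-1).astype(int))
```

```text
[[131 131 130 127 129 130 132 149 168 177 175 173 161 146 135 134 138 141
  140 143 138 138 135 135]
 [131 130 131 133 133 135 130 127 137 143 145 144 143 143 143 148 147 140
  141 141 140 136 135 137]
 [134 133 135 137 137 138 134 135 143 160 157 152 148 145 144 128 127 140
  137 136 135 133 133 136]
 [131 136 139 136 138 133 128 135 145 159 161 148 146 145 142 128 121 135
  135 133 132 134 135 134]
 [132 130 128 126 128 131 135 136 143 158 159 148 146 146 143 132 114 101
   95  93  98 125 156 166]
 [131 125 113  95  94  98 113 131 139 159 158 147 147 141 145 134 150 178
  182 182 179 171 157 140]
 [137 160 156 156 159 157 156 143 139 158 157 145 144 142 144 147 160 172
  171 172 170 173 170 175]
 [125 128 154 159 161 160 157 140 139 156 155 143 144 141 144 151 164 179
  182 177 179 180 175 168]
 [140 128 127 151 154 132 116 118 138 157 158 147 143 143 145 140 150 167
  165 162 160 160 152 159]]
```

View pics/z.png

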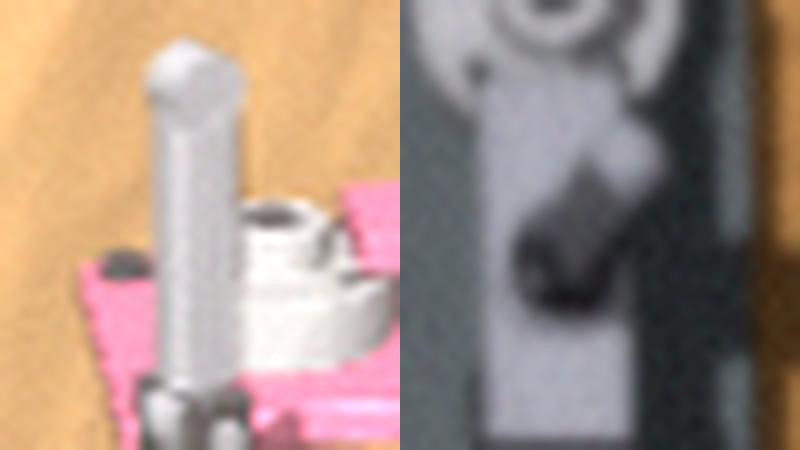

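```bash
cat >> h.py <<'E'
from scipy.spatial.transform import Rotation as R
def att(ang):
    x=np.array([-np.sin(ang),np.cos(ang),0]);z=np.array([0,0,-1.]);y=np.cross(z,x)
    return R.from_matrix(np.stack([x,y,z],1)).as_rotvec()
E
python3 - <<'E'
from plant import ctrl, jaws, kinematics, imaging, ticket, monitor
from h import *
import pickle
A=att(0.75)
ctrl.reach([.5464,-.1955,.225],A)
print(monitor.current_clock())
ctrl.movel([.5464,-.1955,.128],vel=.15)
jaws.set_gripper(0.035)
print(monitor.current_clock(),monitor.current_opening(),monitor.current_contact_force(),monitor.current_tcp_pos())
ims=[]
for n in('top','side'):
    p=imaging.read_camera(n);pickle.dump(p,open(n+'1.pkl','wb'))
    x0,y0=(285,130) if n=='top' else (190,120)
    ims.append(cv2.resize(p['color'][y0:y0+110,x0:x0+100,::-1],(400,440),interpolation=cv2.INTER_CUBIC))
cv2.imwrite('pics/g1.png',np.hstack(ims))
E
```

```text
3.3167
4.6583 0.03459961400724561 [ 0.13473191 -0.17670782  0.27258553] [ 0.54642503 -0.19552088  0.12807534]
```

View pics/g1.png

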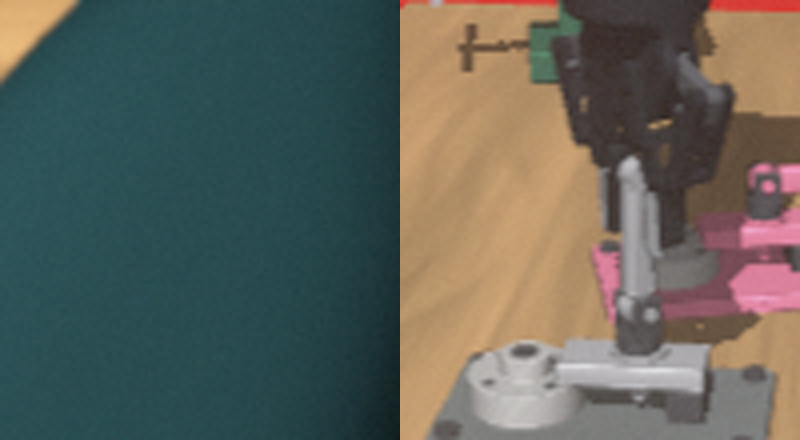

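Run:
```python
import pickle
from h import *
p=pickle.load(open('side1.pkl','rb'));W=cloud(p)
b=.75;n=np.array([-np.sin(b),np.cos(b)]);w=np.array([np.cos(b),np.sin(b)])
q=W[...,:2]-[.5464,-.1955]
for v in(164,168,172,176,180):
    print(v)
    for u in range(236,266,1):
        z=W[v,u,2]
        if z>.07: print((u,int(p['color'][v,u].mean()),round(float(q[v,u]@n)*1e3),round(float(q[v,u]@w)*1e3),round(float(z)*1e3)),end=' ')
    print()
```

```text
164
(240, 118, -23, 9, 146) (241, 91, -16, 11, 148) (242, 57, -17, 8, 147) (243, 60, -18, 4, 146) (244, 91, -17, 3, 146) (245, 126, -6, 7, 151) (246, 141, -1, 8, 152) (247, 152, 2, 7, 153) (248, 154, 4, 7, 154) (249, 153, 6, 5, 154) (250, 123, 6, 2, 153) (251, 74, 21, 10, 159) (252, 63, 25, 11, 160) (253, 64, 27, 10, 161) (254, 63, 30, 9, 162) (255, 65, 31, 7, 161) (256, 60, 39, 11, 165) (257, 62, 46, 13, 167) (258, 62, 46, 10, 167) (259, 56, 49, 10, 167) (260, 53, 52, 10, 168) (261, 53, 50, 6, 167) (262, 59, 49, 3, 166) (263, 64, 49, 0, 165) (264, 61, 50, -2, 165) (265, 57, 48, -6, 163) 
168
(240, 117, -29, 5, 134) (241, 96, -20, 9, 138) (242, 58, -18, 7, 138) (243, 59, -16, 6, 138) (244, 68, -16, 3, 137) (245, 115, -17, 0, 137) (246, 152, 1, 10, 144) (247, 166, 2, 8, 144) (248, 166, 4, 7, 145) (249, 156, 6, 5, 145) (250, 135, 7, 3, 145) (251, 116, 19, 9, 149) (252, 127, 22, 9, 150) (253, 105, 25, 8, 151) (254, 70, 24, 5, 150) (255, 53, 28, 5, 151) (256, 53, 31, 5, 152) (257, 48, 33, 4, 152) (258, 52, 32, 0, 151) (259, 56, 33, -1, 151) (260, 47, 32, -5, 150) (261, 69, 31, -8, 149) 

[... 626 characters left out ...]
(247, 169, 4, 9, 127) (248, 166, 4, 7, 126) (249, 155, 6, 6, 126) (250, 133, 7, 4, 126) (251, 123, 6, 1, 125) (252, 144, 23, 10, 133) (253, 148, 25, 9, 133) (254, 116, 24, 5, 132) (255, 60, 28, 6, 133) (256, 63, 33, 6, 135) (257, 61, 32, 3, 134) (258, 62, 32, 1, 133) (259, 62, 30, -4, 132) (260, 61, 30, -6, 132) (261, 80, 35, -5, 133) 
180
(246, 150, 0, 10, 116) (247, 164, 2, 9, 117) (248, 165, 6, 9, 118) (249, 153, 5, 6, 117) (250, 140, 6, 3, 116) (251, 132, 6, 1, 116) (252, 143, 22, 9, 123) (253, 148, 24, 8, 124) (254, 119, 25, 6, 124) (255, 65, 26, 5, 124) (256, 64, 29, 4, 124) (257, 59, 33, 4, 126) (258, 57, 32, 1, 124) (259, 56, 31, -3, 123) (260, 64, 30, -6, 122) (261, 83, 30, -9, 121)
```

The lever stands between the pads, centred to about 1 mm: its near face is 6 mm out and the pads are about 18 mm either side. I'll grip it now.

Run:
```python
from plant import ctrl, jaws, kinematics, imaging, ticket, monitor
from h import *
print(jaws.set_gripper(0.006))
print(monitor.current_clock(),monitor.current_opening(),np.round(monitor.current_contact_force(),2),np.round(monitor.current_wrist_torque(),3),monitor.current_tcp_pos())
```

```text
False
5.0833 0.011593039723433663 [ 1.81 -2.8   0.26] [-0.52  -0.511 -0.146] [ 0.54676941 -0.19582584  0.12816832]
```

Run:
```python
from plant import ctrl, jaws, kinematics, imaging, ticket, monitor
from h import *
piv=np.array([.549,-.193]);p0=np.array([.5464,-.1955]);z0=.128
for ang in (.65,.55,.45,.35,.25,.15,.1,.05):
    d=.75-ang
    c,s=np.cos(-d),np.sin(-d)
    q=piv+np.array([[c,-s],[s,c]])@(p0-piv)
    ctrl.movel([*q,z0-.0019*d],vel=.03,attitude=att(ang))
    f=np.array(monitor.current_contact_force());t=np.array(monitor.current_wrist_torque())
    r=R.from_rotvec(monitor.current_tcp_rot()).as_matrix()[:,0]
    print(ang,round(np.arctan2(-r[0],r[1]),3),monitor.current_clock(),np.round(f,1),np.round(t,2),np.round(monitor.current_tcp_pos(),4))
    if abs(t[2])>1.2: break
```

```text
0.65 0.652 5.3333 [ 2.9 -3.1  0.9] [-0.62 -0.68 -0.12] [ 0.5465 -0.1955  0.128 ]
0.55 0.554 5.5833 [ 3.1 -3.4  1. ] [-0.71 -0.78 -0.14] [ 0.5462 -0.1951  0.1278]
0.45 0.455 5.8333 [ 1.7 -3.4  1.1] [-0.79 -0.87 -0.21] [ 0.546  -0.1948  0.1276]
0.35 0.356 6.0833 [ 3.5 -2.8  2. ] [-0.87 -0.92 -0.14] [ 0.5458 -0.1944  0.1274]
0.25 0.256 6.3333 [ 3.5 -3.8  2.2] [-0.88 -1.04 -0.19] [ 0.5457 -0.1941  0.1272]
0.15 0.156 6.5833 [ 4.7 -3.   2.5] [-0.84 -1.1  -0.13] [ 0.5456 -0.1937  0.127 ]
0.1 0.106 6.8333 [ 4.4 -3.   2.1] [-0.87 -1.09 -0.06] [ 0.5456 -0.1935  0.1269]
0.05 0.056 7.0833 [ 4.1 -3.4  3.3] [-0.92 -1.04 -0.08] [ 0.5455 -0.1934  0.1268]
```

Run:
```python
from plant import ctrl, jaws, kinematics, imaging, ticket, monitor
from h import *
piv=np.array([.549,-.193]);p0=np.array([.5464,-.1955]);z0=.128
for ang in np.arange(.02,-.31,-.03):
    d=.75-ang
    c,s=np.cos(-d),np.sin(-d)
    q=piv+np.array([[c,-s],[s,c]])@(p0-piv)
    ctrl.movel([*q,z0-.0019*d],vel=.03,attitude=att(ang))
    f=np.array(monitor.current_contact_force());t=np.array(monitor.current_wrist_torque())
    r=R.from_rotvec(monitor.current_tcp_rot()).as_matrix()[:,0]
    print(round(ang,3),round(np.arctan2(-r[0],r[1]),3),monitor.current_clock(),np.round(f,1),np.round(t,2))
    if abs(t[2])>0.8: break
```

```text
0.02 0.026 7.3333 [ 4.1 -3.4  2.6] [-0.81 -1.07  0.02]
-0.01 -0.004 7.5833 [ 3.5 -3.3  2.7] [-0.76 -1.07 -0.  ]
-0.04 -0.035 7.8333 [ 3.4 -2.7  4.2] [-0.87 -0.81  0.52]
-0.07 -0.066 8.0833 [ 2.  -3.6  5. ] [-0.87 -0.71  1.06]
```

The torque rose from 0 to +1.06 N m at yaw ≈ -0.01 rad, so the bolt has reached its hard stop and is snug. I'll release, rise and look.

Run:
```python
from plant import ctrl, jaws, kinematics, imaging, ticket, monitor
from h import *
import pickle
jaws.set_gripper(0.04)
x,y,z=monitor.current_tcp_pos()
ctrl.movel([x,y,.20],vel=.15,attitude=att(-.005))
ctrl.movel([.61,-.193,.20],vel=.2)
print(monitor.current_clock(),np.round(monitor.current_contact_force(),2))
p=imaging.read_camera('side');pickle.dump(p,open('side2.pkl','wb'))
x0,y0=(190,120)
cv2.imwrite('pics/g2.png',cv2.resize(p['color'][y0:y0+130,x0:x0+120,::-1],None,fx=4.5,fy=4.5,interpolation=cv2.INTER_CUBIC))
from fit import run
run(['side2.pkl'])
```

```text
9.5917 [-0.18  0.15  0.64]
-0.2 [-0.028  1.533] [-0.2 -1.5 -0.2 -1.5] 0.7148021545739878
-0.1 [-0.028  1.533] [-0.2 -1.5 -0.2 -1.5] 0.7148021552793055
0.0 [-0.028  1.533] [-0.2 -1.5 -0.2 -1.5] 0.7148021532506525
0.1 [-0.028  1.533] [-0.2 -1.5 -0.2 -1.5] 0.7148021547167214
0.2 [-0.028  1.533] [-0.2 -1.5 -0.2 -1.5] 0.7148021547029864
0.3 [-0.028  1.533] [-0.2 -1.5 -0.2 -1.5] 0.7148021547163376
0.4 [-0.028  1.533] [-0.2 -1.5 -0.2 -1.5] 0.7148021547025627
0.5 [-0.028  1.533] [-0.2 -1.5 -0.2 -1.5] 0.714802154716702
0.6 [-0.028  1.533] [-0.2 -1.5 -0.2 -1.5] 0.7148021547031138
0.7 [-0.028  1.533] [-0.2 -1.5 -0.2 -1.5] 0.7148021547166457
0.8 [-0.028  1.533] [-0.2 -1.5 -0.2 -1.5] 0.7148021547030656
0.9 [-0.028  1.533] [-0.2 -1.5 -0.2 -1.5] 0.7148021547031826
1.0 [-0.028  1.533] [-0.2 -1.5 -0.2 -1.5] 0.7148021547025653
1.1 [-0.028  1.533] [-0.2 -1.5 -0.2 -1.5] 0.7148021547032343
1.2 [0.989 1.534] [-1.8 -1.1 -1.8 -1.1] 1.572461742788575
1.3 [0.989 1.534] [-1.8 -1.1 -1.8 -1.1] 1.5724617355088704
1.4 [0.989 1.534] [-1.8 -1.1 -1.8 -1.1] 1.5724617684384516
```

View pics/g2.png

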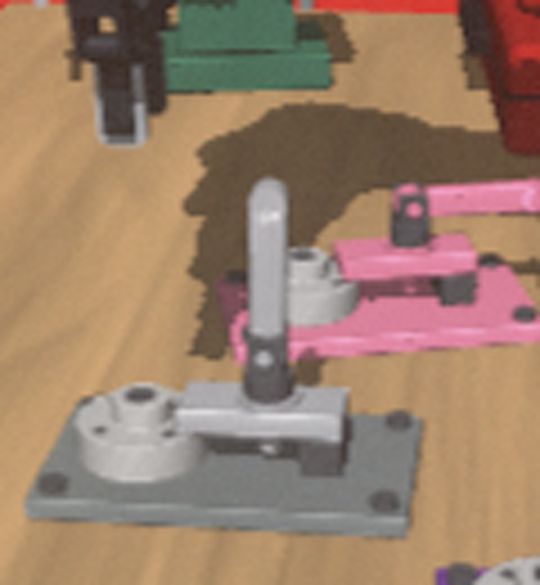

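The view shows the lever square to the strap, with its flat face and hinge pin toward the camera at about (262,360), and the depth fit gives b ≈ -0.03. The bolt is snug, so I fold next.

Run:
```python
from plant import ctrl, jaws, kinematics, imaging, ticket, monitor
from h import *
import pickle
jaws.set_gripper(0.0)
px,py,pz=.549,-.194,.074
r,hw=.062,.011
def tcp(a,g=0.0):
    cx=px-r*np.cos(a)+(.009+g)*np.sin(a); cz=pz+r*np.sin(a)+(.009+g)*np.cos(a)
    return [cx+hw,py,cz+.014]
s=tcp(1.5,.03)
ctrl.movel([s[0],py,.20],vel=.2)
ctrl.movel(s,vel=.15)
print(monitor.current_clock(),monitor.current_opening(),np.round(monitor.current_contact_force(),2))
for a in (1.5,1.35,1.2,1.05,.9,.75,.6,.45,.3,.15):
    ctrl.movel(tcp(a),vel=.06)
    f=np.round(monitor.current_contact_force(),1);print(a,f,np.round(monitor.current_tcp_pos(),4))
    if np.linalg.norm(f)>30: break
print(monitor.current_clock())
p=imaging.read_camera('side');pickle.dump(p,open('side3.pkl','wb'))
x0,y0=(190,120)
cv2.imwrite('pics/g3.png',cv2.resize(p['color'][y0:y0+130,x0:x0+120,::-1],None,fx=4.5,fy=4.5,interpolation=cv2.INTER_CUBIC))
```

```text
10.825 -7.377372436426456e-05 [ 0.31 -0.14  0.68]
1.5 [-0.2 -0.1  0.6] [ 0.5647 -0.1941  0.1507]
1.35 [-0.3  0.  -0.1] [ 0.5549 -0.194   0.1505]
1.2 [0.  0.2 0.1] [ 0.5456 -0.194   0.149 ]
1.05 [ 1.1  0.3 -0.5] [ 0.5367 -0.194   0.1462]
0.9 [-0.1  0.   0.1] [ 0.5283 -0.194   0.1421]
0.75 [-0.6  0.6  0.8] [ 0.5206 -0.194   0.1368]
0.6 [ 0.2 -0.6  0.9] [ 0.5137 -0.194   0.1303]
0.45 [-0.6  0.6  0.5] [ 0.5078 -0.1939  0.1229]
0.3 [0.5 0.1 0.5] [ 0.5031 -0.1939  0.1146]
0.15 [-0.5  0.8 -0.5] [ 0.4997 -0.1939  0.1058]
14.25
```

View pics/g3.png

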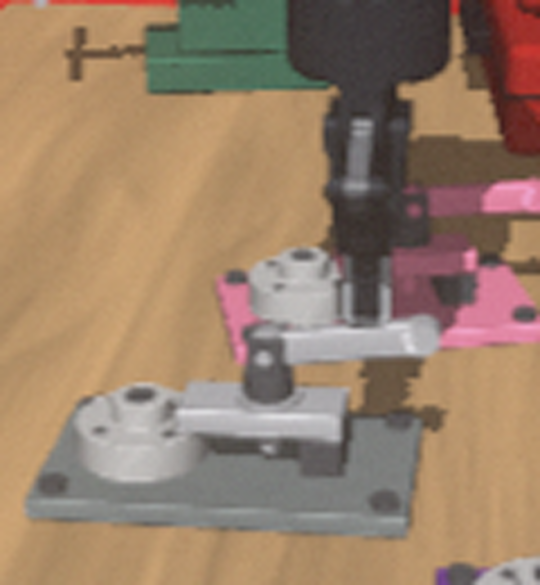

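The lever is nearly level, with the fingertips on it at about (365,320). Now I press it down onto its stop with a force threshold.

Run:
```python
from plant import ctrl, jaws, kinematics, imaging, ticket, monitor
from h import *
import pickle
print(ctrl.movel([.4965,-.194,.088],vel=.02,threshold=15))
print(monitor.current_clock(),np.round(monitor.current_contact_force(),1),np.round(monitor.current_tcp_pos(),4))
ctrl.wait(.2)
print(np.round(monitor.current_contact_force(),1),np.round(monitor.current_tcp_pos(),4))
ctrl.movel([.4965,-.194,.20],vel=.15)
ctrl.movel([.62,-.06,.25],vel=.25)
print(monitor.current_clock(),np.round(monitor.current_contact_force(),1))
ims=[]
for n in('top','side'):
    p=imaging.read_camera(n);pickle.dump(p,open(n+'4.pkl','wb'))
    x0,y0=(285,130) if n=='top' else (190,120)
    ims.append(cv2.resize(p['color'][y0:y0+120,x0:x0+100,::-1],(400,480),interpolation=cv2.INTER_CUBIC))
    W=cloud(p)
    m=(abs(W[...,1]+.194)<.012)&(W[...,0]<.53)&(W[...,0]>.45)&(W[...,2]>.055)&(W[...,2]<.13)
    L=W[m];print(n,len(L))
    t=L if n=='top' else L
    for xx in np.arange(.45,.53,.01):
        s=t[(t[:,0]>=xx)&(t[:,0]<xx+.01)]
        if len(s):print(round(xx,2),len(s),np.round(np.percentile(s[:,2],[5,50,90]),4),np.round(s[:,1].mean(),4))
cv2.imwrite('pics/g4.png',np.hstack(ims))
```

```text
True
14.9 [-4.1  1.3 15.5] [ 0.4974 -0.1942  0.0959]
[-2.9  0.8 13.8] [ 0.4976 -0.1941  0.096 ]
16.8583 [ 0.  -0.1 -0.7]
top 145
0.46 18 [0.0774 0.0802 0.0834] -0.1935
0.47 25 [0.0785 0.0834 0.085 ] -0.1931
0.48 22 [0.0764 0.0824 0.0844] -0.1924
0.49 20 [0.0797 0.0823 0.0848] -0.1929
0.5 20 [0.0804 0.0818 0.0831] -0.1932
0.51 20 [0.0793 0.0828 0.0842] -0.1934
0.52 20 [0.0793 0.0826 0.0838] -0.1938
side 267
0.46 38 [0.0666 0.0753 0.0812] -0.1899
0.47 39 [0.067  0.0767 0.0821] -0.189
0.48 43 [0.0664 0.076  0.082 ] -0.1889
0.49 38 [0.0661 0.076  0.0819] -0.1895
0.5 38 [0.0675 0.0759 0.082 ] -0.1889
0.51 35 [0.0674 0.0764 0.0826] -0.189
0.52 36 [0.0666 0.0774 0.0823] -0.1893
```

View pics/g4.png

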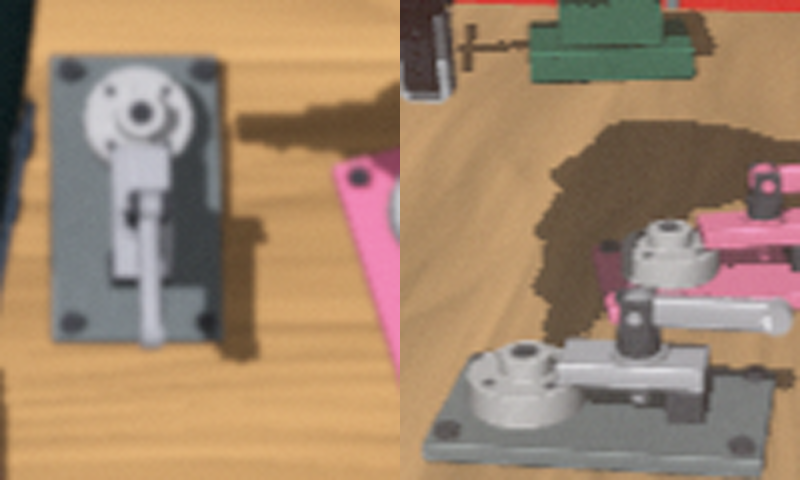

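The lever lies level along the strap: its top face is at 0.082 to 0.083 m along its whole length (0.083 expected), with no sideways drift. The robot is clear, so I hand in.

Run:
```python
from plant import ctrl, imaging, ticket, monitor
import numpy as np
p=imaging.read_camera('side')
print([(np.round(d['point'],3),d['confidence']) for d in imaging.place_of('empty_lever_end',p)])
print(ticket.finish_job(),monitor.current_clock())
```

```text
[(array([0.554, 0.176, 0.153]), 0.58)]
the job is handed in; nothing more can be done
the job is handed in; nothing more can be done
```

The bolt on the grey clamp holding the flange is screwed in snug and its lever is folded fully closed. I handed the job in at about 17 s on the robot's clock, well under the 43 s limit.

- **Tightening:** I gripped the upright lever across its 12 mm thickness and turned it about 0.8 rad clockwise. The wrist torque then rose to about 1.1 N m, which is the hard stop. A depth fit after release put the bolt at about -0.03 rad, which is snug within measuring error.
- **Folding:** I pushed the lever down with closed fingertips and pressed it onto its stop with about 15 N. In the last pictures its top face is level at 0.082–0.083 m (0.083 expected). It shows no sideways skew.
- **Other clamp:** I did not touch the empty clamp. Its lever end reads within about 3 mm of where it started, which is inside the detector's accuracy.
- **Robot at hand-in:** The arm was clear of everything, with no contact force.

The first fit of the bolt angle was uncertain (0.65–0.70 rad from depth, nearer 0.75 from the picture). This did not matter, because closing the jaws lined them up with the lever and the torque showed the stop. No check failed.

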